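# Stir the grinding beads and hold them up to the reader

### The arm

A 6-joint arm with a two-finger parallel gripper is mounted at the origin on the work surface. World frame = base frame: x ahead of the robot, y to its left, z up, the work surface at z = 0. Lengths are in m, angles in rad, forces in N, time in s.
With the tool pointing down it reaches from about 0.35 to 0.85 m from the base axis. Payload 8.1 kg.
Tool frame: the origin (TCP) lies midway between the tips of the shut fingers; the grasp point (between the pads) lies 19 mm behind it; z points along the fingers, y is the direction in which the jaws open and shut (so a half turn about z gives the same grasp; the last joint's range is limited). The gripper opens to 93 mm and grips with 3 to 60 N. Pads are 15 mm wide; open, the fingers measure 128 mm over their backs; the gripper's body (75 mm by 188 mm) begins 65 mm behind the grasp point.
Start: joints at [1.075, 0.13, 1.488, -0, 1.523, -0.085], TCP at [0.24, 0.55, 0.219] pointing down, gripper open.
Joint ranges: [-2.96, 2.96], [-0.89, 2.26], [0.02, 2.5], [-1.34, 4.48], [0, 2.73], [-2.66, 2.66]. Speed limits (rad/s): [2.39, 2.39, 2.79, 3.14, 3.14, 3.14].

### API

Orientations are given as a unit quaternion [w, x, y, z].
In Python, from plant import r, imaging gives the robot as it stands.
- The arm moves only by the tool move_arm, never from a script. Its argument "steps" is a list of rows, each a list of 3 entries, a list of its own where there are three numbers: the opening in per cent of the stroke, from 0 (shut) to 100 (fully open), then the shift along the tool's x, y, z in cm, then the turn, a rotation vector about the tool's x, y, z in rad. In form: [[gripper, [x, y, z], [wx, wy, wz]], ...]. A call has 1 to 20 rows; each row shifts and turns the commanded pose from where the row before left it, along the tool's axes as they then stand; what a row does not reach is not made up. A row lasts 1/12 s, in which the tool goes at most 41.7 mm and 7.16 degrees, less where a joint would pass 70% of its speed; a pose out of reach is approached as far as the arm can. A call is refused whole if a number of a shift passes 4.17 or a number of a turn 0.125, either way. A call with a gripper value outside its range is refused whole. The fingers move at their own pace and stop on an object; "squeeze" is the grip in N (left out, the last holds). Time passes only in rows, so rows that do not move let the fingers close. It gives the time, the measured TCP pose, the force and the opening at its end, in the units of the state.
- r.observe(): the state, without advancing time (a new reading comes with each control period).
- imaging.grab_frame(name): name is "scene" or "top"; returns (picture, depth): 480x640x3 uint8, blue, green, red; 480x640 float32, m along the optical axis (not along the pixel's ray), 0 where there is no reading.
- imaging.get_calibration(name): a dict with "fovy" (degrees; the focal length in pixels is half the picture's height over the tangent of half this angle, whatever the lens; pixels are square), "cx", "cy" (the principal point, pixels), "dist" ([k1, k2, p1, p2, k3] as OpenCV has them; the pictures are not rectified), "R" (3x3) and "t" (3): a world point X has camera coordinates R X + t. Camera axes: x right, y down, z forward; pixel columns grow to the right and rows downward; lengths in m; the calibration is good to about 2 mm. A picture is of the moment at which its call begins. get_calibration takes no time and is no camera call.
- r.finish_job(): hands the job in, once; it reports no verdict.
The state is a dict: "time_s": time; "q": joint angles; "joint_vel": joint speeds; "tau": joint torques, N m; "eef_pos": TCP position; "ee_rot": TCP orientation; "wrist_force": force on the tool from outside, world axes, zero at the start; "ft_torque": the same for the moment, N m; "finger_gap": finger opening in m.
Only numpy, scipy, OpenCV 4.12 (cv2) and the standard library are available. Lean on these libraries where they do the work, as an engineer would, in place of code of your own. Each camera call takes 0.05 s, during which the arm holds its last target. There are 200 camera calls.

### The job

Take the stirring rod from its stand and stir the grinding beads about in the glass cup until most of them have clearly changed place, then put the rod back upright in its stand and let go of it. Then swing the station's spring-loaded cam lever up until the cup is at its highest, and keep hold of the lever there: the job finishes with you still holding it at the highest lift for the reading. Keep all the beads in the cup and leave the bottles, the jar and the measure where they stand.

Things in the scene. Friction and masses are not known exactly. Their poses are not given: they have to be found in the camera images.
- station: Fixed metal reading station, base plate 170 (x) x 270 (y) x 12 mm. Origin on the work surface under the cup's centre; z up, -x towards the robot, roughly. The cam lever is on its -y side; a white reader head, 110 x 70 mm, its top 152 mm above the work surface, stands on its +y side, 78 to 150 mm off the cup's axis.
- cup_floor (a point): Centre of the inner floor of the clear glass cup, fixed on the station's lift platform (115 x 100 mm), which only moves up and down. Cup: inner radius 46 mm, wall 3 mm, rim 40 mm above this point. Lever down: 95 mm above the work surface; the cam lifts it by 23 mm at the highest point. Axes as the station's.
- cam_lever (a joint): Cam lever angle, rad. 0 = down at its stop, pointing to the station's -x, 15 degrees above level; grows as the lever swings up and over towards +x. Its eccentric lifts the cup: highest at 1.70, lower again beyond; end stop 2.3. A spring and the cup's weight drive it back to 0 when let go: 1.5 to 5 N at the handle on the way, about 3 N at the top.
- lever_grip (a point): Middle of the lever's handle, a black round bar 14 mm thick, 74 mm free length along the station's y (free end 37 mm from this point towards -y; flat steel lever arm 45 mm off on the other side). 100 mm from the shaft's axis; 81 mm above the work surface with the lever down, 148 mm at the highest lift. x and z turn with the lever.
- shaft (a point): Point on the axis of the lever's level shaft, which runs along the station's y, 55 mm above the work surface; level with the middle of the handle, 125 mm from the cup's axis towards the station's -y. The handle circles round it at 100 mm. Axes as the station's.
- rod_grip (a point): Middle of the thick handle of the white porcelain stirring rod, which starts upright in its stand. Rod 165 mm long: the upper 55 mm is a round handle 18 mm thick, below it a shank 12 mm thick. This point is 27 mm below the top and 138 mm above the lower tip; z along the rod, upwards. About 60 g.
- rod_tip (a point): Centre of the flat lower end of the stirring rod, z along the rod, upwards.
- rod_stand_hole0 (a point): Mouth of the hole in the white rod stand, a fixed block 60 x 60 mm, 50 mm tall, with one round upright hole 22 mm wide and 45 mm deep at its centre; this point is the hole's centre at the block's top face. The rod stands loosely in it and may lean a little.
- bead0_center (a point): Centre of a loose white ceramic bead, a ball 20 mm across, 25 g, one of six that lie in one layer in the cup.
- bead1_center (a point): Centre of a loose white ceramic bead, a ball 20 mm across, 25 g, one of six that lie in one layer in the cup.
- bead2_center (a point): Centre of a loose white ceramic bead, a ball 20 mm across, 25 g, one of six that lie in one layer in the cup.
- bead3_center (a point): Centre of a loose white ceramic bead, a ball 20 mm across, 25 g, one of six that lie in one layer in the cup.
- bead4_center (a point): Centre of a loose white ceramic bead, a ball 20 mm across, 25 g, one of six that lie in one layer in the cup.
- bead5_center (a point): Centre of a loose white ceramic bead, a ball 20 mm across, 25 g, one of six that lie in one layer in the cup.
- bottle_a: Bystander: small amber bottle 44 mm wide, 85 mm tall; origin at the centre of its underside. To be left alone.
- bottle_b: Bystander: small amber bottle 44 mm wide, 85 mm tall; origin at the centre of its underside. To be left alone.
- bottle_c: Bystander: small amber bottle 44 mm wide, 85 mm tall; origin at the centre of its underside. To be left alone.
- jar: Bystander: white jar 60 mm wide, 70 mm tall; origin at the centre of its underside. To be left alone.
- measure: Bystander: open glass measure 66 mm wide, 100 mm tall; origin at the centre of its underside. To be left alone.
There are look-alikes about, which are no part of the job. Of the things that look like the part that bears rod_grip, the smaller one is meant.

How it is judged:
By the outcome, as a careful person would: the job done as asked, in the order asked, and still so for the second after the job is handed in, while the arm keeps its last pose, push and grip.
It also fails if it takes over 72 s, if anything falls off the work surface, if the arm or the gripper's body presses on something with over 40 N, if the wrist force passes 120 N, or if a joint passes its speed limit or range.

## Working session

There is one attempt and no reset: what is moved stays moved. The work goes in short steps, Python scripts to look and compute and a tool call to move; the robot and the scene stay as the last step left them, time stands still between calls to the robot, and variables do not carry over. Pictures are saved under pics/ and viewed, about 8 in all and at most 12, crops included, and the job is handed in when it is done.

Besides the shell and the picture viewer there is one more tool, called as name(argument=value, ...), one argument or row to a line, values as JSON. move_arm: Moves the arm, as the interface text tells. Its arguments: {"type":"object","properties":{"steps":{"type":"array"},"squeeze":{"type":"number"}},"required":["steps"]}

```bash
mkdir -p pics; cat > h.py <<'E'
import numpy as np,cv2
from plant import r,imaging
def K(n):
    c=imaging.get_calibration(n); f=240/np.tan(np.radians(c['fovy'])/2)
    return np.array([[f,0,c['cx']],[0,f,c['cy']],[0,0,1]]),np.array(c['dist'],float),np.array(c['R']),np.array(c['t'])
def ray(n,u,v):
    k,d,R,t=K(n); p=cv2.undistortPoints(np.array([[[u,v]]],float),k,d)[0,0]
    return -R.T@t, R.T@np.array([p[0],p[1],1])
def atz(n,u,v,z):
    o,d=ray(n,u,v); return o+d*(z-o[2])/d[2]
def dep(n,u,v,D):
    o,d=ray(n,u,v); return o+d*D[int(round(v)),int(round(u))]
def proj(n,X):
    k,d,R,t=K(n); return cv2.projectPoints(np.array(X,float).reshape(-1,1,3),cv2.Rodrigues(R)[0],t,k,d)[0][:,0]
def grab(n,tag):
    im,D=imaging.grab_frame(n); cv2.imwrite(f'pics/{tag}.png',im); np.save(f'pics/{tag}.npy',D); return im,D
E
python3 - <<'E'
from h import *
for n in('top','scene'):
    grab(n,n+'0'); print(n,-K(n)[2].T@K(n)[3],K(n)[0][0,0])
print(r.observe())
E
```

```text
top [ 0.36589375 -0.05483385  1.09468829] 489.5450651599367
scene [0.8656187  0.45482593 0.98870306] 527.7978888065778
{'time_s': 0.1, 'q': array([ 1.07460792e+00,  1.31122259e-01,  1.48917407e+00,  1.69572272e-05,
        1.52298151e+00, -8.53801777e-02]), 'joint_vel': array([-0.00153503, -0.00115729, -0.00217332,  0.00094187, -0.00087922,
        0.00041564]), 'tau': array([ 7.60066232e-04, -5.61347222e+01, -4.93092334e+01,  7.69500481e-02,
        2.93407543e-02, -1.50141710e-05]), 'eef_pos': array([0.23932822, 0.5496431 , 0.21766844]), 'ee_rot': array([-2.49687486e-04,  2.03963125e-01,  9.78978209e-01, -8.04792097e-04]), 'wrist_force': array([-0.09530916, -0.60066113, -0.35092718]), 'ft_torque': array([-0.01957026, -0.00724088,  0.00631252]), 'finger_gap': 0.09297822427946907}
```

View pics/top0.png

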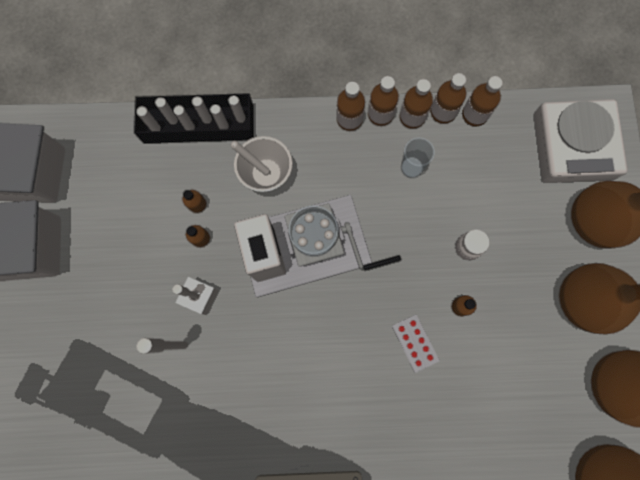

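View pics/scene0.png

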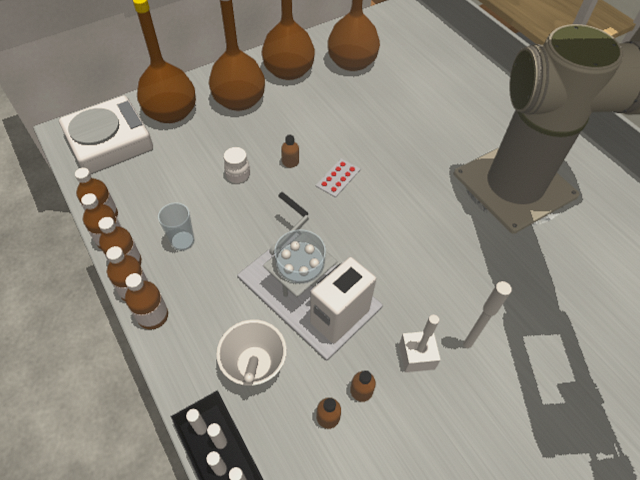

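The top view shows the station with its cup at (315,232), reader head at (258,245) and lever handle at (382,263). There are three rod-like things: the rod in the white block at top (182,290) / scene (430,330), a larger free-standing rod at top (145,345) / scene (500,290), and a pestle in the mortar at top (250,158). The rod in the white stand fits, as it is the smaller one and stands in the block. I'll confirm this in an enlarged crop.

```bash
python3 - <<'E'
from h import *
a=cv2.imread('pics/top0.png');b=cv2.imread('pics/scene0.png')
R=lambda i,x,y,w,h:cv2.resize(i[y:y+h,x:x+w],(400,300),interpolation=cv2.INTER_CUBIC)
o=np.vstack([np.hstack([R(a,150,260,80,60),R(b,380,300,100,75)]),np.hstack([R(a,240,190,180,135),R(b,230,180,160,120)])])
cv2.imwrite('pics/c1.png',o)
Dt=np.load('pics/top0.npy');Ds=np.load('pics/scene0.npy')
for n,u,v in [('top',177,290),('top',205,300),('top',382,263),('top',398,259),('top',366,267),('scene',432,320),('scene',293,205)]:
    print(n,u,v,dep(n,u,v,Dt if n=='top' else Ds).round(4))
# station base corners
for u,v in[(354,197),(371,265),(256,294)]: print(atz('top',u,v,.012).round(4))
E
```

```text
top 177 290 [0.475  0.2284 0.1686]
top 205 300 [0.4658 0.206  0.0473]
top 382 263 [ 0.5249 -0.1699  0.0884]
top 398 259 [ 0.5325 -0.204   0.0862]
top 366 267 [ 0.5177 -0.1362  0.0888]
scene 432 320 [0.4819 0.231  0.1674]
scene 293 205 [ 0.5312 -0.162   0.084 ]
[ 0.6929 -0.1231  0.012 ]
[ 0.5334 -0.1538  0.012 ]
[0.478  0.1032 0.012 ]
```

View pics/c1.png

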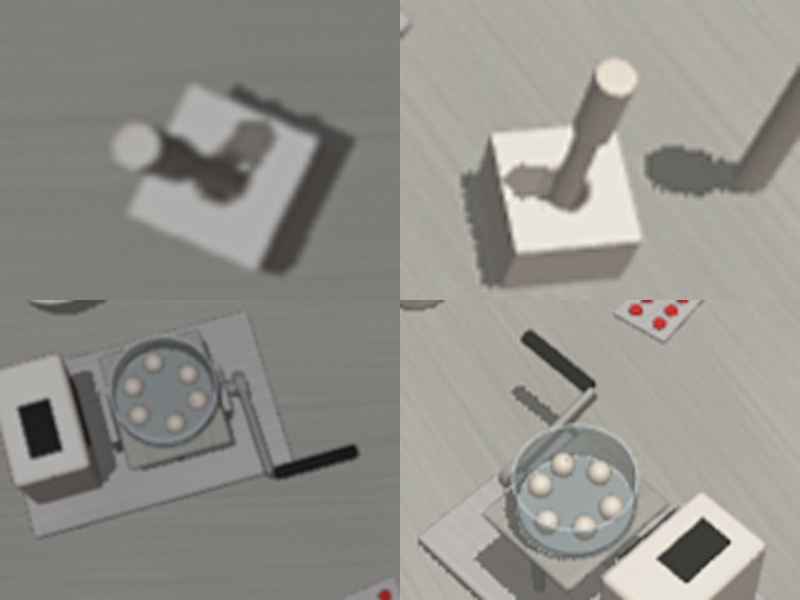

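The crop confirms it: the small two-diameter rod leans in the white block, with its top at crop (135,147), which is top px (177,289). The six beads sit in a ring in the cup, and the lever is down with its handle pointing to -y.

```bash
python3 - <<'E'
from h import *
p=lambda *a:print(*[x.round(4) if hasattr(x,'round') else x for x in a])
p('rodtop',atz('top',177,289.4,.17),atz('scene',433.75,319.5,.17))
p('hole',atz('top',194.8,295.4,.05),atz('scene',421.1,347,.05))
p('cup rim',atz('top',314.3,231,.135))
b=[atz('top',240+x/2.2222,190+(y-300)/2.2222,.105) for x,y in[(153,362),(188,373),(197,399),(175,423),(139,414),(132,386)]]
p('beads',np.array(b)); p(np.mean(b,0))
b=[atz('scene',230+(x-400)/2.5,180+(y-300)/2.5,.105) for x,y in[(563,464),(599,472),(611,507),(584,527),(546,522),(540,485)]]
p(np.mean(b,0))
y=0.213; R=np.array([[np.cos(y),-np.sin(y)],[np.sin(y),np.cos(y)]])
h=np.array([.525,-.170]); p('cup from lever',h+R@[.1*np.cos(np.radians(15)),.125], )
s=r.observe(); from scipy.spatial.transform import Rotation as Ro
q=s['ee_rot'];p(Ro.from_quat([q[1],q[2],q[3],q[0]]).as_matrix())
E
```

```text
rodtop [0.476 0.228 0.17 ] [0.48   0.2326 0.17  ]
hole [0.4761 0.227  0.05  ] [0.4799 0.2328 0.05  ]
cup rim [ 0.5875 -0.0323  0.135 ]
beads [[ 0.6228 -0.0211  0.105 ]
 [ 0.611  -0.0535  0.105 ]
 [ 0.5858 -0.0611  0.105 ]
 [ 0.5637 -0.0399  0.105 ]
 [ 0.5735 -0.0067  0.105 ]
 [ 0.6004 -0.0009  0.105 ]]
[ 0.5929 -0.0305  0.105 ]
[ 0.5943 -0.0261  0.105 ]
cup from lever [ 0.593  -0.0274]
[[-9.168e-01  3.994e-01 -8.000e-04]
 [ 3.994e-01  9.168e-01 -1.500e-03]
 [ 2.000e-04 -1.700e-03 -1.000e+00]]
```

```bash
python3 - <<'E'
from h import *
D=np.load('pics/top0.npy');S=np.load('pics/scene0.npy')
print(dep('top',145,346,D),dep('scene',503,290,S),atz('scene',468,344,0))
E
```

```text
[0.37386259 0.25808101 0.23748363] [0.37962111 0.26632556 0.2334319 ] [0.37459079 0.26434725 0.        ]
```

move_arm(
  steps=[
    [100,[-1,-0.5,-3],[0,0,0]],
    [100,[-1,-0.5,-3],[0,0,0]],
    [100,[-2.2,-1.3,-2.4],[0,0,0]],
    [100,[-3,-1.7,0],[0,0,0]],
    [100,[-3,-1.7,0],[0,0,0]],
    [100,[-3,-1.7,0],[0,0,0]],
    [100,[-3,-1.7,0],[0,0,0]],
    [100,[-3,-1.7,0],[0,0,0]],
    [100,[-3,-1.7,0],[0,0,0]],
    [100,[-3,-1.7,0],[0,0,0]],
    [100,[-3,-1.7,0],[0,0,0]],
    [100,[-3,-1.7,0],[0,0,0]],
    [100,[-2,-1.3,0],[0,0,0]],
    [100,[-1.4,-0.9,0],[0,0,0]],
    [100,[0,0,0],[0,0,0]],
    [100,[0,0,0],[0,0,0]],
  ],
)

```text
time_s: 1.43
eef_pos: [0.4778, 0.2297, 0.3021]
ee_rot: [-0.0, 0.205, 0.979, -0.0]
wrist_force: [0.2, 0.0, -0.3]
finger_gap: 0.0929
```

move_arm(
  steps=[
    [100,[0,0,3],[0,0,0]],
    [100,[0,0,3],[0,0,0]],
    [100,[0,0,3],[0,0,0]],
    [100,[0,0,3],[0,0,0]],
    [100,[0,0,2.5],[0,0,0]],
    [100,[0,0,2],[0,0,0]],
    [100,[0,0,1.3],[0,0,0]],
    [60,[0,0,0],[0,0,0]],
    [40,[0,0,0],[0,0,0]],
    [30,[0,0,0],[0,0,0]],
    [20,[0,0,0],[0,0,0]],
    [20,[0,0,0],[0,0,0]],
    [10,[0,0,0],[0,0,0]],
    [0,[0,0,0],[0,0,0]],
    [0,[0,0,0],[0,0,0]],
    [0,[0,0,0],[0,0,0]],
    [0,[0,0,0],[0,0,0]],
  ],
  squeeze=40,
)

```text
time_s: 2.85
eef_pos: [0.4778, 0.2304, 0.1247]
ee_rot: [0.0, 0.204, 0.979, 0.0]
wrist_force: [-0.1, -0.2, 0.2]
finger_gap: 0.0308
```

move_arm(
  steps=[
    [0,[0,0,0],[0,0,0]],
    [0,[0,0,0],[0,0,0]],
    [0,[0,0,0],[0,0,0]],
    [0,[0,0,0],[0,0,0]],
    [0,[0,0,0],[0,0,0]],
    [0,[0,0,0],[0,0,0]],
  ],
)

```text
time_s: 3.35
eef_pos: [0.4777, 0.2304, 0.1246]
ee_rot: [-0.0, 0.204, 0.979, -0.0]
wrist_force: [0.1, 0.7, -0.7]
finger_gap: 0.0175
```

```bash
python3 - <<'E'
from h import *
a,D=grab('scene','s2')
cv2.imwrite('pics/c2.png',cv2.resize(a[250:400,340:540],(800,600),interpolation=cv2.INTER_CUBIC))
E
```

```text
(no output)
```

View pics/c2.png

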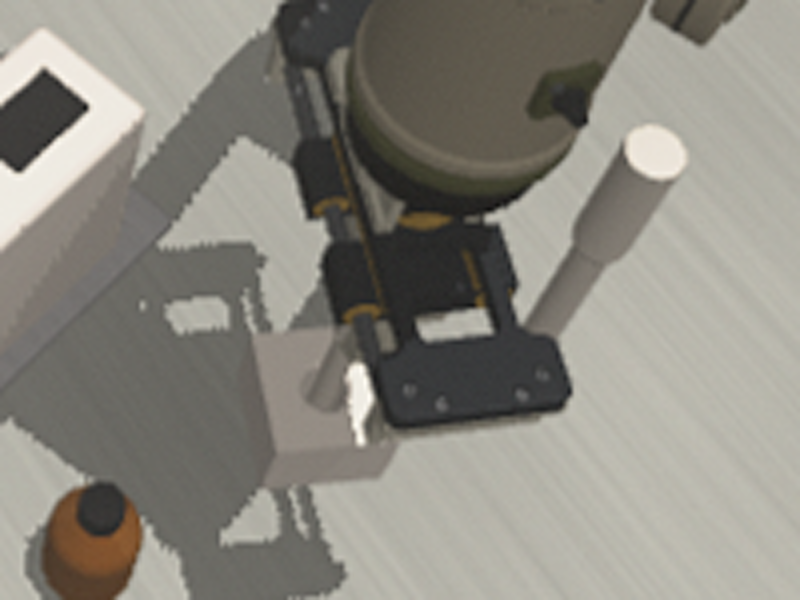

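The rod is gripped: the gap is 17.5 mm and its shank is visible in the stand at crop (325,380). Next I lift it and carry it over the cup.

move_arm(
  steps=[
    [0,[0,0,-1.5],[0,0,0]],
    [0,[0,0,-2.5],[0,0,0]],
    [0,[0,0,-3],[0,0,0]],
    [0,[0,0,-3],[0,0,0]],
    [0,[0,0,-3],[0,0,0]],
    [0,[0,0,-2.5],[0,0,0]],
    [0,[0,0,-1.5],[0,0,0]],
    [0,[-1,-1,0],[0,0,0]],
    [0,[-2,-1.8,0],[0,0,0]],
    [0,[-2.5,-2.3,0],[0,0,0]],
    [0,[-2.5,-2.3,0],[0,0,0]],
    [0,[-2.5,-2.3,0],[0,0,0]],
    [0,[-2.5,-2.3,0],[0,0,0]],
    [0,[-2.5,-2.3,0],[0,0,0]],
    [0,[-2.5,-2.3,0],[0,0,0]],
    [0,[-1.8,-1.5,0],[0,0,0]],
    [0,[-1,-1,0],[0,0,0]],
    [0,[0,0,0],[0,0,0]],
    [0,[0,0,0],[0,0,0]],
  ],
)

```text
time_s: 4.98
eef_pos: [0.592, -0.0278, 0.2943]
ee_rot: [-0.0, 0.204, 0.979, 0.0]
wrist_force: [0.4, 0.3, -0.4]
finger_gap: 0.0173
```

```bash
python3 - <<'E'
from h import *
a,D=grab('scene','s3');b,_=grab('top','t3')
p=r.observe()['eef_pos'];print(p,proj('scene',[p-[0,0,.1196],[.5925,-.028,.135]]))
cv2.imwrite('pics/c3.png',cv2.resize(a[150:300,220:420],(800,600),interpolation=cv2.INTER_CUBIC))
E
```

```text
[ 0.59182207 -0.02653949  0.29468681] [[300.18225321 237.6805878 ]
 [299.69579255 248.98871984]]
```

View pics/c3.png

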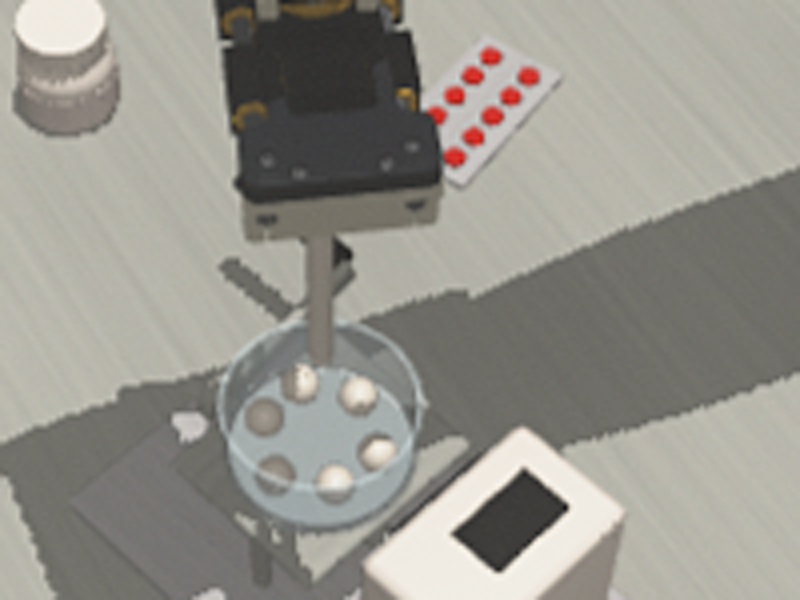

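The rod tip is at crop (320,360), over the cup, and the rim is centred near (322,407). All six beads are still in a ring. Next I lower it at the centre, move out through a gap and circle slowly.

move_arm(
  steps=[
    [0,[-0.1,0.1,2.5],[0,0,0]],
    [0,[0,0,2.5],[0,0,0]],
    [0,[0,0,1.6],[0,0,0]],
    [0,[0,0,0.8],[0,0,0]],
    [0,[0.6,0,0],[0,0,0]],
    [0,[1,0,0],[0,0,0]],
    [0,[1,0,0],[0,0,0]],
    [0,[-0.2,1,0],[0,0,0]],
    [0,[-0.56,0.85,0],[0,0,0]],
    [0,[-0.85,0.56,0],[0,0,0]],
    [0,[-1,0.2,0],[0,0,0]],
    [0,[-1,-0.2,0],[0,0,0]],
    [0,[-0.85,-0.56,0],[0,0,0]],
    [0,[-0.56,-0.85,0],[0,0,0]],
    [0,[-0.2,-1,0],[0,0,0]],
  ],
)

```text
time_s: 6.33
eef_pos: [0.6186, -0.0376, 0.2216]
ee_rot: [0.001, 0.203, 0.979, 0.0]
wrist_force: [0.3, -0.7, 0.3]
finger_gap: 0.0173
```

move_arm(
  steps=[
    [0,[0.2,-1,0],[0,0,0]],
    [0,[0.56,-0.85,0],[0,0,0]],
    [0,[0.85,-0.56,0],[0,0,0]],
    [0,[1,-0.2,0],[0,0,0]],
    [0,[1,0.2,0],[0,0,0]],
    [0,[0.85,0.56,0],[0,0,0]],
    [0,[0.56,0.85,0],[0,0,0]],
    [0,[0.2,1,0],[0,0,0]],
    [0,[-0.2,1,0],[0,0,0]],
    [0,[-0.56,0.85,0],[0,0,0]],
    [0,[-0.85,0.56,0],[0,0,0]],
    [0,[-1,0.2,0],[0,0,0]],
    [0,[-1,-0.2,0],[0,0,0]],
    [0,[-0.85,-0.56,0],[0,0,0]],
    [0,[-0.56,-0.85,0],[0,0,0]],
    [0,[-0.2,-1,0],[0,0,0]],
  ],
)

```text
time_s: 7.67
eef_pos: [0.6179, -0.0377, 0.2196]
ee_rot: [-0.001, 0.204, 0.979, 0.0]
wrist_force: [-0.5, 0.0, -0.4]
finger_gap: 0.0175
```

```bash
python3 - <<'E'
from h import *
a,D=grab('scene','s4')
b,_=grab('top','t4')
cv2.imwrite('pics/c4.png',cv2.resize(a[200:290,240:360],(800,600),interpolation=cv2.INTER_CUBIC))
E
```

```text
(no output)
```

View pics/c4.png

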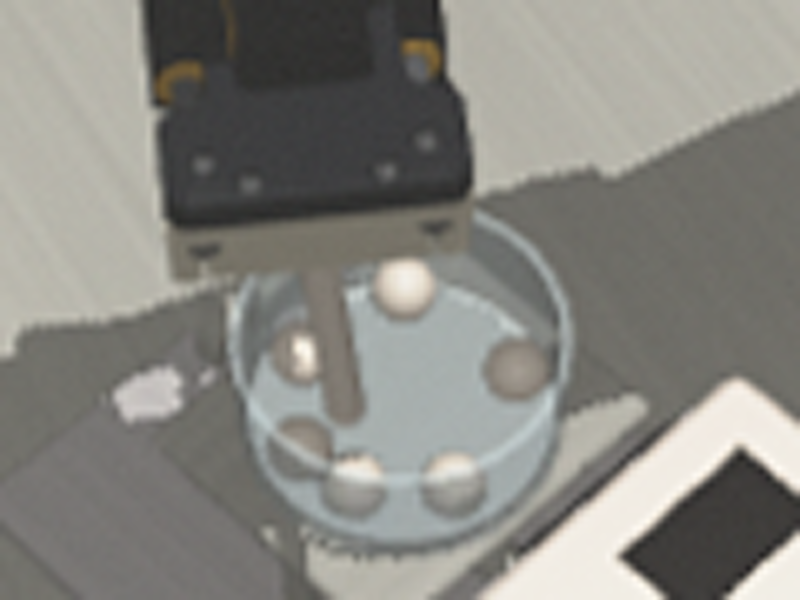

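```bash
python3 - <<'E'
from h import *
p=r.observe()['eef_pos'];print(p,proj('scene',[p-[0,0,.1196]]))
print(atz('scene',240+343/6.667,200+410/6.667,.100),p[:2])
# upper visible shank point
print(atz('scene',240+322/6.667,200+285/6.667,.1696))
S=np.load('pics/s4.npy')
print(dep('scene',240+343/6.667,200+402/6.667,S),dep('scene',240+322/6.667,200+290/6.667,S))
b=[atz('scene',240+x/6.667,200+y/6.667,.105) for x,y in[(405,290),(518,370),(453,484),(353,484),(302,447),(300,352)]]
print(np.array(b).round(4))
E
```

```text
[ 0.61726896 -0.03897292  0.22012769] [[286.26968211 259.86403998]]
[ 0.61021793 -0.03072408  0.1       ] [ 0.61726896 -0.03897292]
[ 0.61478821 -0.03127503  0.1696    ]
[ 0.61214307 -0.02683962  0.1114762 ] [ 0.61606593 -0.02895434  0.17105858]
[[ 0.5744 -0.0552  0.105 ]
 [ 0.5601 -0.0134  0.105 ]
 [ 0.5968  0.0103  0.105 ]
 [ 0.6218 -0.0046  0.105 ]
 [ 0.6283 -0.0231  0.105 ]
 [ 0.6125 -0.0521  0.105 ]]
```

```bash
cat >> h.py <<'E'
def beads(n,tag,show=0):
    im=cv2.imread(f'pics/{tag}.png'); D=np.load(f'pics/{tag}.npy')
    k,d,R,t=K(n); v,u=np.mgrid[0:480,0:640]
    P=cv2.undistortPoints(np.stack([u,v],-1).reshape(-1,1,2).astype(float),k,d)[:,0]
    X=(np.c_[P,np.ones(len(P))]*D.reshape(-1,1)-t)@R
    X=X.reshape(480,640,3); r_=np.hypot(X[...,0]-.5935,X[...,1]+.027)
    return X,r_
E
python3 - <<'E'
from h import *
for n,tag in(('scene','scene0'),('scene','s4'),('top','top0')):
    X,r_=beads(n,tag); m=(r_<.043)&(X[...,2]>.08)&(X[...,2]<.2)
    print(tag,m.sum(),np.histogram(X[...,2][m],bins=np.arange(.08,.2,.005))[0])
    b=((r_<.046)&(X[...,2]>.107)&(X[...,2]<.118)).astype(np.uint8)
    c,l,s,ce=cv2.connectedComponentsWithStats(b)
    for i in range(1,c):
        if s[i,4]>8: print(s[i,4],X[l==i].mean(0).round(4))
E
```

```text
scene0 913 [  0  29 458  49  55 171 147   4   0   0   0   0   0   0   0   0   0   0
   0   0   0   0   0]
52 [ 0.5881 -0.058   0.1101]
51 [ 0.5664 -0.0364  0.1101]
48 [ 0.6131 -0.0499  0.1112]
53 [ 0.5751 -0.0034  0.1105]
39 [ 0.6225 -0.0187  0.1103]
35 [ 6.023e-01 -5.000e-04  1.111e-01]
s4 977 [  0  33 488  49  49 110 124  15   8   9   8  10   9   7   9   8  12   8
   8  12   1   0   0]
51 [ 0.5747 -0.0574  0.1105]
34 [ 0.6148 -0.0536  0.1108]
56 [ 0.561  -0.0152  0.1102]
17 [ 0.6115 -0.0299  0.1133]
30 [ 0.6266 -0.0248  0.111 ]
16 [ 0.6192 -0.0092  0.1112]
15 [0.5962 0.0036 0.1104]
top0 1275 [  0   5 480 351  29 120 254  36   0   0   0   0   0   0   0   0   0   0
   0   0   0   0   0]
58 [ 0.6303 -0.0167  0.1123]
61 [ 0.6219 -0.0203  0.1117]
62 [ 0.6097 -0.0525  0.1119]
64 [ 0.5992 -0.001   0.1119]
59 [ 0.5847 -0.0605  0.1121]
62 [ 0.5721 -0.0062  0.1118]
62 [ 0.5631 -0.039   0.1119]
```

```bash
cat > bd.py <<'E'
import sys
from h import *
tag=sys.argv[1]; grab('scene',tag); X,r_=beads('scene',tag)
b=((r_<.048)&(X[...,2]>.106)&(X[...,2]<.118)).astype(np.uint8)
c,l,s,ce=cv2.connectedComponentsWithStats(b)
for i in range(1,c):
    if s[i,4]>5:
        p=X[l==i].mean(0)-[.5945,-.0275,0]; print(s[i,4],'ang',np.degrees(np.arctan2(p[1],p[0])).round(),'r',(1e3*np.hypot(*p[:2])).round(1))
print(r.observe()['eef_pos'].round(4))
E
```

move_arm(
  steps=[
    [0,[-0.4,0,0],[0,0,0]],
    [0,[0.23,-1.15,0],[0,0,0]],
    [0,[0.64,-0.97,0],[0,0,0]],
    [0,[0.97,-0.64,0],[0,0,0]],
    [0,[1.15,-0.23,0],[0,0,0]],
  ],
  squeeze=60,
)

```text
time_s: 8.18
eef_pos: [0.5832, -0.0544, 0.2216]
ee_rot: [0.003, 0.204, 0.979, 0.002]
wrist_force: [9.5, 6.5, -0.2]
finger_gap: 0.0172
```

```bash
python3 bd.py s5
```

```text
70 ang -126.0 r 33.3
97 ang -71.0 r 38.1
7 ang -146.0 r 47.5
24 ang -171.0 r 47.4
65 ang 161.0 r 37.0
34 ang 3.0 r 32.2
17 ang 39.0 r 31.0
15 ang 87.0 r 31.1
17 ang 97.0 r 47.5
7 ang 33.0 r 46.8
12 ang 59.0 r 47.0
[ 0.582  -0.0534  0.222 ]
```

move_arm(
  steps=[
    [0,[1.15,0.23,0],[0,0,0]],
    [0,[0.97,0.64,0],[0,0,0]],
    [0,[0.64,0.97,0],[0,0,0]],
    [0,[0.23,1.15,0],[0,0,0]],
  ],
)

```text
time_s: 8.57
eef_pos: [0.5671, -0.016, 0.2218]
ee_rot: [0.002, 0.204, 0.979, -0.001]
wrist_force: [7.4, -2.9, -0.1]
finger_gap: 0.0171
```

```bash
python3 bd.py s6
```

```text
25 ang -108.0 r 46.4
8 ang -136.0 r 47.0
37 ang -144.0 r 34.1
23 ang -173.0 r 47.4
21 ang -54.0 r 45.1
57 ang -78.0 r 34.8
82 ang 150.0 r 34.3
51 ang 15.0 r 30.4
15 ang 87.0 r 31.6
21 ang 97.0 r 47.2
7 ang 46.0 r 46.7
12 ang 62.0 r 47.1
7 ang 76.0 r 47.4
[ 0.5681 -0.0139  0.2219]
```

move_arm(
  steps=[
    [0,[-0.23,1.15,0],[0,0,0]],
    [0,[-0.64,0.97,0],[0,0,0]],
    [0,[-0.97,0.64,0],[0,0,0]],
    [0,[-1.15,0.23,0],[0,0,0]],
  ],
)

```text
time_s: 8.95
eef_pos: [0.6038, -0.002, 0.2203]
ee_rot: [-0.002, 0.204, 0.979, -0.004]
wrist_force: [-9.2, -13.1, 3.7]
finger_gap: 0.0181
```

```bash
python3 bd.py s7
```

```text
20 ang -61.0 r 45.6
49 ang 132.0 r 34.9
36 ang 3.0 r 32.2
30 ang 91.0 r 29.2
18 ang 37.0 r 30.4
55 ang 73.0 r 45.2
6 ang 31.0 r 46.5
[ 0.6052 -0.0031  0.22  ]
```

```bash
python3 - <<'E'
from h import *
a=cv2.imread('pics/s7.png')
cv2.imwrite('pics/c7.png',cv2.resize(a[200:290,240:360],(800,600),interpolation=cv2.INTER_CUBIC))
X,r_=beads('scene','s7')
for z in(.100,.11,.12,.13,.14,.15,.16):
    m=(r_<.05)&(abs(X[...,2]-z)<.004); v,u=np.where(m&(r_<.036)); 
    if z>.118 or 1: print(z,len(u),X[m&(r_<.04)].mean(0).round(4) if len(u) else '')
E
```

```text
0.1 10 [ 0.5919 -0.0108  0.1006]
0.11 97 [ 0.5987 -0.0096  0.1102]
0.12 14 [ 0.594  -0.0018  0.12  ]
0.13 12 [0.5941 0.0009 0.131 ]
0.14 12 [0.5942 0.0007 0.1403]
0.15 14 [0.5953 0.0013 0.1496]
0.16 13 [0.5973 0.001  0.1597]
```

View pics/c7.png

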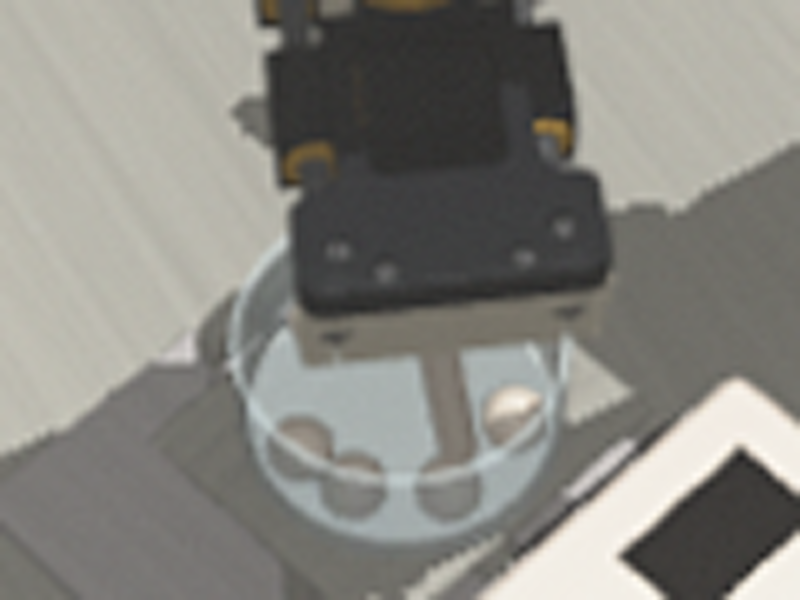

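move_arm(
  steps=[
    [0,[-0.5,-0.8,0],[0,0,0]],
    [0,[-0.6,-0.9,0],[0,0,0]],
    [0,[0,0,-1.5],[0,0,0]],
    [0,[0,0,-2.5],[0,0,0]],
    [0,[0,0,-2],[0,0,0]],
    [0,[0,0,0],[0,0,0]],
    [0,[0,0,0],[0,0,0]],
  ],
)

```text
time_s: 9.58
eef_pos: [0.6099, -0.0199, 0.282]
ee_rot: [0.001, 0.204, 0.979, 0.0]
wrist_force: [-0.8, -0.5, -1.9]
finger_gap: 0.0177
```

```bash
python3 bd.py s8; python3 - <<'E'
from h import *
X,r_=beads('scene','s8'); p=r.observe()['eef_pos']
for z in np.arange(.145,.28,.01):
    m=(np.hypot(X[...,0]-p[0],X[...,1]-p[1])<.035)&(abs(X[...,2]-z)<.005)
    if m.sum(): print(z.round(3),m.sum(),(X[m].mean(0)-[p[0],p[1],0]).round(4))
E
```

```text
118 ang -154.0 r 39.2
70 ang -78.0 r 35.9
10 ang -43.0 r 45.6
49 ang 133.0 r 34.4
33 ang 3.0 r 32.3
19 ang 38.0 r 30.2
17 ang 72.0 r 29.9
11 ang 34.0 r 46.8
48 ang 72.0 r 45.5
[ 0.6091 -0.0198  0.2803]
0.155 1 [-0.0065  0.007   0.1596]
0.165 15 [-0.0062  0.007   0.166 ]
0.175 20 [-0.0059  0.0063  0.1752]
0.185 17 [-0.0044  0.007   0.185 ]
0.195 20 [-0.004  0.006  0.195]
0.205 19 [-0.0033  0.0064  0.2051]
0.215 20 [-0.0028  0.0057  0.2151]
0.225 24 [-0.0015  0.0057  0.2245]
0.235 24 [-0.0011  0.0052  0.2359]
0.245 19 [-0.0008  0.0052  0.2449]
0.255 6 [0.0017 0.0055 0.2523]
```

The rod has slipped about 0.08 rad in the grip towards tool +x, and the beads have only been brushed past. I'll tilt the tool to bring the rod upright, re-centre it, then sweep at a larger radius so the beads are pushed along the wall rather than wedged.

move_arm(
  steps=[
    [0,[0.5,-0.65,0],[0,-0.08,0]],
    [0,[0.48,-0.6,0],[0,0,0]],
    [0,[0,0,0],[0,0,0]],
    [0,[0.16,0,2],[0,0,0]],
    [0,[0.2,0,2.5],[0,0,0]],
    [0,[0.12,0,1.5],[0,0,0]],
    [0,[-0.8,-0.2,0.06],[0,0,0]],
    [0,[-0.9,-0.25,0.07],[0,0,0]],
    [0,[-0.9,-0.25,0.07],[0,0,0]],
    [0,[-0.68,-0.18,0.05],[0,0,0]],
    [0,[0,0,0],[0,0,0]],
  ],
)

```text
time_s: 10.55
eef_pos: [0.6237, -0.0502, 0.2219]
ee_rot: [0.041, 0.204, 0.978, -0.008]
wrist_force: [0.1, 0.0, -0.0]
finger_gap: 0.0174
```

```bash
python3 bd.py s9
```

```text
14 ang -114.0 r 47.0
116 ang -156.0 r 39.3
74 ang -79.0 r 36.1
8 ang -41.0 r 45.7
18 ang -32.0 r 36.4
49 ang 133.0 r 34.6
34 ang 4.0 r 31.9
18 ang 37.0 r 30.5
16 ang 71.0 r 30.1
13 ang 104.0 r 48.0
7 ang 90.0 r 47.6
19 ang 53.0 r 46.6
8 ang 75.0 r 47.5
[ 0.623  -0.0496  0.2214]
```

move_arm(
  steps=[
    [0,[0.34,-0.82,-0.03],[0,0,0]],
    [0,[0.54,-0.7,-0.04],[0,0,0]],
    [0,[0.7,-0.54,-0.06],[0,0,0]],
    [0,[0.82,-0.34,-0.07],[0,0,0]],
    [0,[0.88,-0.12,-0.07],[0,0,0]],
  ],
)

```text
time_s: 11.02
eef_pos: [0.5829, -0.0561, 0.2219]
ee_rot: [0.042, 0.203, 0.978, -0.005]
wrist_force: [9.8, 12.6, -0.4]
finger_gap: 0.0178
```

```bash
python3 bd.py s10
```

```text
11 ang -119.0 r 47.1
72 ang -144.0 r 38.7
47 ang -91.0 r 28.8
35 ang -176.0 r 46.2
32 ang -59.0 r 44.8
49 ang 133.0 r 34.6
50 ang 15.0 r 30.5
17 ang 72.0 r 30.0
17 ang 95.0 r 47.5
10 ang 45.0 r 46.8
22 ang 70.0 r 46.7
[ 0.5818 -0.0554  0.222 ]
```

```bash
python3 - <<'E'
from h import *
a=cv2.imread('pics/s10.png'); b,_=grab('top','t10')
f=lambda i,x,y:cv2.resize(i[y:y+90,x:x+60],(400,600),interpolation=cv2.INTER_CUBIC)
cv2.imwrite('pics/c10.png',np.hstack([f(a,270,205),f(b,285,190)]))
p=r.observe()['eef_pos'];print(p,proj('top',[p-[0,0,.12],[.594,-.0265,.135]]),proj('scene',[p-[0,0,.12],[.594,-.0265,.135]]))
E
```

```text
[ 0.58227471 -0.05548589  0.2220161 ] [[326.0204655  236.61645406]
 [311.31862199 227.94729785]] [[297.3308884  245.8946876 ]
 [299.41834215 249.88420175]]
```

View pics/c10.png

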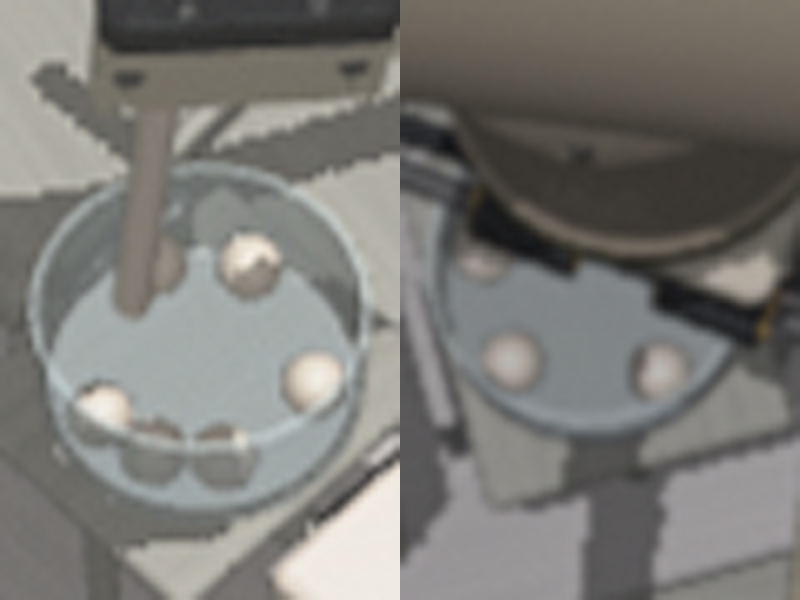

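The scene crop shows six beads, with the rod at crop (130,310) wedging a bead at (165,265) against the wall. The rod pivots in the pads along tool x, while tool y is stiff. I'll back out, lift, re-measure the tilt, and then push along tool y while turning the tool with the arc.

move_arm(
  steps=[
    [0,[0.6,0.7,-0.05],[0,0,0]],
    [0,[0.7,0.7,-0.05],[0,0,0]],
    [0,[-0.12,0,-1.5],[0,0,0]],
    [0,[-0.2,0,-2.5],[0,0,0]],
    [0,[-0.16,0,-2],[0,0,0]],
    [0,[0,0,0],[0,0,0]],
    [0,[0,0,0],[0,0,0]],
  ],
)

```text
time_s: 11.7
eef_pos: [0.5751, -0.0408, 0.2819]
ee_rot: [0.04, 0.204, 0.978, -0.008]
wrist_force: [-0.5, 0.2, -1.1]
finger_gap: 0.0174
```

```bash
cat > tilt.py <<'E'
import sys
from h import *
grab('scene',sys.argv[1])
X,r_=beads('scene',sys.argv[1]); s=r.observe(); p=s['eef_pos']; q=s['ee_rot']
from scipy.spatial.transform import Rotation as Ro
T=Ro.from_quat([q[1],q[2],q[3],q[0]]).as_matrix()
L=[]
for z in np.arange(p[2]-.115,p[2]-.03,.01):
    m=(np.hypot(X[...,0]-p[0],X[...,1]-p[1])<.035)&(abs(X[...,2]-z)<.005)
    if m.sum()>8: L.append(X[m].mean(0))
L=np.array(L); a=np.polyfit(L[:,2],L[:,0],1);b=np.polyfit(L[:,2],L[:,1],1)
zt=p[2]-.121; cam=np.array([.49,.87])*.0048
d=np.array([-a[0],-b[0],-1]); d/=np.linalg.norm(d)
print('p',p.round(4),'tip',(np.polyval(a,zt)-cam[0]).round(4),(np.polyval(b,zt)-cam[1]).round(4),'low z',L[0,2],'rod dir in tool',(T.T@d).round(3),'world',d.round(3)); print(T.round(3))
E
python3 bd.py s11; python3 tilt.py s12
```

```text
13 ang -134.0 r 46.9
10 ang -99.0 r 46.5
61 ang -114.0 r 34.8
72 ang -149.0 r 38.0
36 ang -63.0 r 44.4
26 ang 178.0 r 47.0
53 ang 132.0 r 34.3
35 ang 4.0 r 32.1
19 ang 38.0 r 30.2
17 ang 72.0 r 30.2
19 ang 94.0 r 47.4
18 ang 41.0 r 46.4
23 ang 68.0 r 46.9
[ 0.5745 -0.0407  0.2802]
p [ 0.5741 -0.0407  0.2791] tip 0.5862 -0.045 low z 0.16385221871152247 rod dir in tool [-0.002  0.006  1.   ] world [ 0.075 -0.027 -0.997]
[[-0.914  0.399  0.072]
 [ 0.398  0.917 -0.032]
 [-0.078 -0.001 -0.997]]
```

move_arm(
  steps=[
    [0,[0,0,0],[0,0.08,0]],
    [0,[-0.6,1,0],[0,0,0]],
    [0,[-0.67,1.1,0],[0,0,0]],
    [0,[0,0,0],[0,0,0.096]],
    [0,[0,0,0],[0,0,0.096]],
    [0,[0,0,2],[0,0,0.096]],
    [0,[0,0,2.4],[0,0,0]],
    [0,[0,0,1.5],[0,0,0]],
    [0,[-1,0,0],[0,0,0]],
    [0,[-1.3,0,0],[0,0,0]],
    [0,[-1,0,0],[0,0,0]],
    [0,[-0.2,0,0],[0,0,0]],
    [0,[0,0,0],[0,0,0]],
  ],
)

```text
time_s: 12.88
eef_pos: [0.6224, -0.0498, 0.2215]
ee_rot: [-0.0, 0.343, 0.939, -0.0]
wrist_force: [0.0, 0.3, -0.4]
finger_gap: 0.0172
```

```bash
python3 bd.py s13; python3 tilt.py s13b
```

```text
82 ang -105.0 r 38.0
115 ang -155.0 r 39.4
30 ang -33.0 r 38.4
51 ang 133.0 r 34.1
53 ang 15.0 r 30.4
17 ang 72.0 r 29.7
6 ang 31.0 r 46.2
52 ang 68.0 r 45.6
[ 0.6221 -0.0493  0.2215]
p [ 0.6219 -0.049   0.2216] tip 0.6246 -0.0464 low z 0.10745378603000826 rod dir in tool [0.04  0.047 0.998] world [-0.001  0.062 -0.998]
[[-0.765  0.644 -0.   ]
 [ 0.644  0.765  0.   ]
 [ 0.     0.    -1.   ]]
```

move_arm(
  steps=[
    [0,[0.025,-0.42,0],[0,0,0.12]],
    [0,[0.025,-0.42,0],[0,0,0.12]],
    [0,[0.025,-0.42,0],[0,0,0.12]],
    [0,[0.025,-0.42,0],[0,0,0.12]],
    [0,[0.025,-0.42,0],[0,0,0.12]],
    [0,[0.025,-0.42,0],[0,0,0.12]],
    [0,[0.025,-0.42,0],[0,0,0.12]],
    [0,[0.025,-0.42,0],[0,0,0.12]],
    [0,[0.025,-0.42,0],[0,0,0.12]],
    [0,[0.025,-0.42,0],[0,0,0.12]],
  ],
)

```text
time_s: 13.82
eef_pos: [0.5836, -0.0595, 0.222]
ee_rot: [0.0, 0.815, 0.58, 0.0]
wrist_force: [-0.1, -0.6, -1.0]
finger_gap: 0.0174
```

```bash
python3 bd.py s14; python3 tilt.py s14b
```

```text
205 ang -149.0 r 34.9
25 ang -89.0 r 46.2
25 ang -55.0 r 44.9
47 ang 133.0 r 34.6
33 ang 3.0 r 32.3
18 ang 38.0 r 30.2
17 ang 72.0 r 29.5
52 ang 63.0 r 44.8
[ 0.583  -0.0591  0.2219]
p [ 0.5833 -0.0592  0.2219] tip 0.5742 -0.0663 low z 0.10727442990617242 rod dir in tool [-0.11  -0.115  0.987] world [-0.144 -0.067 -0.987]
[[ 0.324  0.946  0.   ]
 [ 0.946 -0.324  0.   ]
 [ 0.     0.    -1.   ]]
```

move_arm(
  steps=[
    [0,[0.025,-0.42,0],[0,0,0.12]],
    [0,[0.025,-0.42,0],[0,0,0.12]],
    [0,[0.025,-0.42,0],[0,0,0.12]],
    [0,[0.025,-0.42,0],[0,0,0.12]],
    [0,[0.025,-0.42,0],[0,0,0.12]],
    [0,[0.025,-0.42,0],[0,0,0.12]],
    [0,[0.025,-0.42,0],[0,0,0.12]],
  ],
)

```text
time_s: 14.5
eef_pos: [0.5629, -0.0409, 0.2219]
ee_rot: [0.001, 0.98, 0.2, 0.0]
wrist_force: [1.1, -8.9, -0.3]
finger_gap: 0.0172
```

```bash
python3 bd.py s15;python3 -c "
from h import *
print(r.observe()['q'])"
```

```text
37 ang -82.0 r 45.1
36 ang -171.0 r 46.7
164 ang 158.0 r 31.0
10 ang -42.0 r 45.3
36 ang 4.0 r 32.0
18 ang 38.0 r 30.7
17 ang 72.0 r 30.0
7 ang 34.0 r 46.8
16 ang 91.0 r 47.7
35 ang 60.0 r 46.5
[ 0.5628 -0.041   0.2221]
[-0.16160922  0.03130375  1.5864382  -0.00291163  1.52229274  1.01773724]
```

move_arm(
  steps=[
    [0,[0.025,-0.42,0],[0,0,0.12]],
    [0,[0.025,-0.42,0],[0,0,0.12]],
    [0,[0.025,-0.42,0],[0,0,0.12]],
    [0,[0.025,-0.42,0],[0,0,0.12]],
    [0,[0.025,-0.42,0],[0,0,0.12]],
  ],
)

```text
time_s: 14.97
eef_pos: [0.5596, -0.0209, 0.2212]
ee_rot: [0.002, 0.995, -0.099, -0.001]
wrist_force: [-4.6, -9.8, -1.3]
finger_gap: 0.0178
```

```bash
python3 bd.py s16
```

```text
25 ang -127.0 r 46.7
18 ang -152.0 r 47.6
31 ang -77.0 r 45.7
136 ang 141.0 r 34.2
10 ang -42.0 r 45.4
35 ang -4.0 r 33.1
17 ang 29.0 r 30.6
9 ang 61.0 r 29.9
22 ang 93.0 r 47.5
7 ang 27.0 r 46.1
26 ang 67.0 r 47.0
[ 0.5595 -0.0207  0.2211]
```

move_arm(
  steps=[
    [0,[0.025,-0.42,0],[0,0,0.12]],
    [0,[0.025,-0.42,0],[0,0,0.12]],
    [0,[0.025,-0.42,0],[0,0,0.12]],
    [0,[0.025,-0.42,0],[0,0,0.12]],
    [0,[0.025,-0.42,0],[0,0,0.12]],
    [0,[0.025,-0.42,0],[0,0,0.12]],
    [0,[0.025,-0.42,0],[0,0,0.08]],
  ],
)

```text
time_s: 15.6
eef_pos: [0.5754, 0.0022, 0.2203]
ee_rot: [0.002, 0.878, -0.479, -0.001]
wrist_force: [-0.8, -1.2, -0.3]
finger_gap: 0.0169
```

```bash
python3 bd.py s17; python3 - <<'E'
from h import *
print(r.observe()['q'],r.observe()['wrist_force'])
a=cv2.imread('pics/s17.png'); cv2.imwrite('pics/c17.png',cv2.resize(a[200:290,240:360],(800,600),interpolation=cv2.INTER_CUBIC))
E
```

```text
34 ang -62.0 r 44.5
27 ang 179.0 r 46.6
145 ang 26.0 r 20.6
47 ang 112.0 r 33.4
8 ang 109.0 r 48.1
41 ang 74.0 r 46.3
8 ang 47.0 r 46.8
[0.5767 0.0032 0.2208]
[-8.23616861e-02  6.89891699e-02  1.54985110e+00 -1.40510966e-03
  1.52480511e+00  2.49206297e+00] [-3.53651908 -2.86120871 -0.28955479]
```

View pics/c17.png

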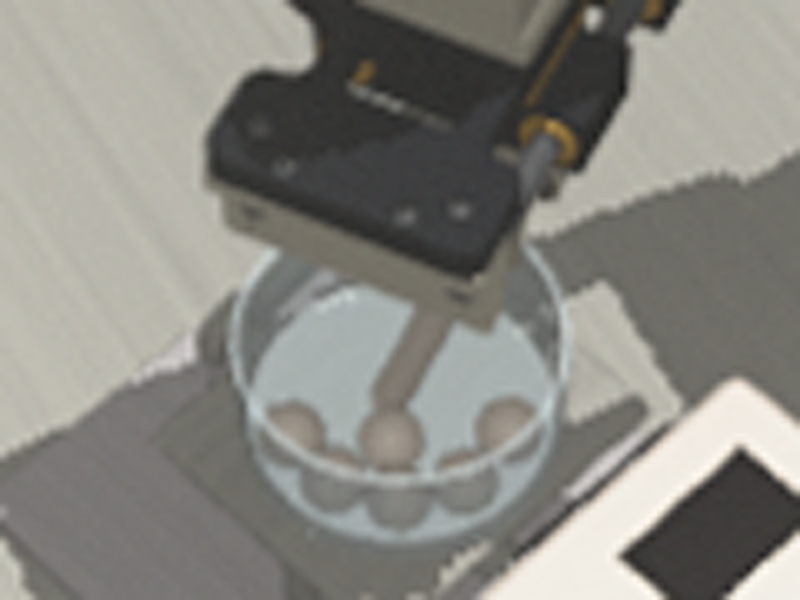

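The rod has plowed all six beads into a bunch on the far side, at crop (295–507, 425–500), with one inside at (392,440). All six are in the cup and most are far from where they were. The rod has pivoted in the pads, so I'll lift it and measure.

move_arm(
  steps=[
    [0,[0,0,-0.6],[0,0,0]],
    [0,[0,0,-1.2],[0,0,0]],
    [0,[0,0,-2],[0,0,0]],
    [0,[0,0,-2.5],[0,0,0]],
    [0,[0,0,-2],[0,0,-0.115]],
    [0,[0,0,0],[0,0,-0.12]],
    [0,[0,0,0],[0,0,-0.12]],
    [0,[0,0,0],[0,0,-0.12]],
    [0,[0,0,0],[0,0,-0.12]],
    [0,[0,0,0],[0,0,0]],
    [0,[0,0,0],[0,0,0]],
  ],
)

```text
time_s: 16.57
eef_pos: [0.5776, 0.0042, 0.3059]
ee_rot: [-0.0, 0.98, -0.2, 0.001]
wrist_force: [0.1, 0.2, 0.1]
finger_gap: 0.0171
```

```bash
sed -i 's/<.035/<.06/' tilt.py; python3 tilt.py s18; python3 bd.py s19; python3 - <<'E'
from h import *
a=cv2.imread('pics/s19.png'); cv2.imwrite('pics/c19.png',cv2.resize(a[170:290,220:380],(800,600),interpolation=cv2.INTER_CUBIC))
E
```

```text
p [0.5775 0.0041 0.3056] tip 0.6152 -0.0113 low z 0.19140193295802904 rod dir in tool [ 0.272 -0.004  0.962] world [ 0.253 -0.102 -0.962]
[[ 0.919 -0.393  0.002]
 [-0.393 -0.919  0.   ]
 [ 0.001 -0.001 -1.   ]]
54 ang -160.0 r 45.6
43 ang -67.0 r 44.0
48 ang 131.0 r 34.6
124 ang 23.0 r 22.9
13 ang 93.0 r 31.7
9 ang 103.0 r 48.0
16 ang 38.0 r 46.7
7 ang 52.0 r 47.0
24 ang 72.0 r 46.8
[0.5774 0.0041 0.3053]
```

View pics/c19.png

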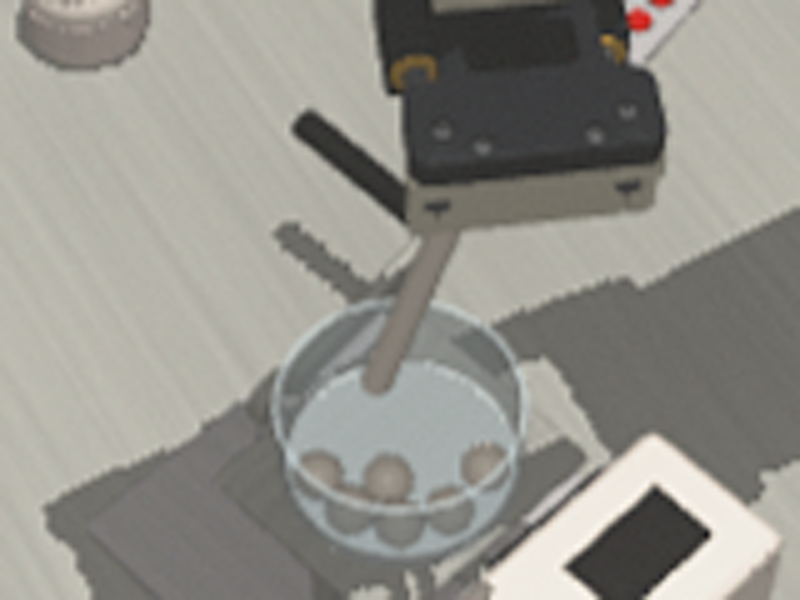

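move_arm(
  steps=[
    [0,[-1,-0.9,0],[0,0,0]],
    [0,[-2,-1.8,0],[0,0,0]],
    [0,[-2.5,-2.3,0],[0,0,0]],
    [0,[-2.5,-2.3,0],[0,0,0]],
    [0,[-2.5,-2.3,0],[0,0,0]],
    [0,[-2.5,-2.3,0],[0,0,0]],
    [0,[-2.5,-2.3,0],[0,0,0]],
    [0,[-2,-1.7,0],[0,0,0]],
    [0,[-1.03,-1.06,0],[0,0,0]],
    [0,[0,0,0],[0,-0.12,0]],
    [0,[0,0,0],[0,-0.12,0]],
    [0,[0,0,0],[0,-0.035,0]],
    [0,[0,0,0],[0,0,0]],
    [0,[0,0,0],[0,0,0]],
    [0,[0,0,0],[0,0,0]],
  ],
)

```text
time_s: 17.92
eef_pos: [0.4729, 0.2327, 0.3048]
ee_rot: [-0.027, 0.971, -0.198, -0.133]
wrist_force: [-1.1, 0.2, -0.3]
finger_gap: 0.0168
```

```bash
python3 tilt.py s20
```

```text
p [0.4728 0.2329 0.3051] tip 0.4794 0.2305 low z 0.19025649628485122 rod dir in tool [ 0.23  -0.034  0.973] world [-0.024  0.048 -0.999]
[[ 0.886 -0.391 -0.248]
 [-0.377 -0.92   0.106]
 [-0.269 -0.001 -0.963]]
```

move_arm(
  steps=[
    [0,[-0.2,0,0],[0,0.03,0]],
    [0,[0.49,0,1.94],[0,0,0]],
    [0,[0.73,0,2.91],[0,0,0]],
    [0,[0.73,0,2.91],[0,0,0]],
    [0,[0.61,0,2.43],[0,0,0]],
    [0,[0.37,0,1.46],[0,0,0]],
    [0,[0.12,0,0.49],[0,0,0]],
    [0,[0,0,0],[0,0,0]],
    [0,[0,0,0],[0,0,0]],
  ],
)

```text
time_s: 18.72
eef_pos: [0.4716, 0.2335, 0.1812]
ee_rot: [-0.025, 0.973, -0.198, -0.119]
wrist_force: [0.6, 0.3, -0.5]
finger_gap: 0.0173
```

```bash
python3 tilt.py s21; python3 - <<'E'
from h import *
a=cv2.imread('pics/s21.png'); cv2.imwrite('pics/c21.png',cv2.resize(a[300:390,370:490],(800,600),interpolation=cv2.INTER_CUBIC))
E
```

```text
p [0.4722 0.2336 0.1818] tip 0.4818 0.2294 low z 0.0669323578565588 rod dir in tool [ 0.23  -0.032  0.973] world [ 0.004  0.035 -0.999]
[[ 0.894 -0.391 -0.22 ]
 [-0.379 -0.92   0.096]
 [-0.24  -0.002 -0.971]]
```

View pics/c21.png

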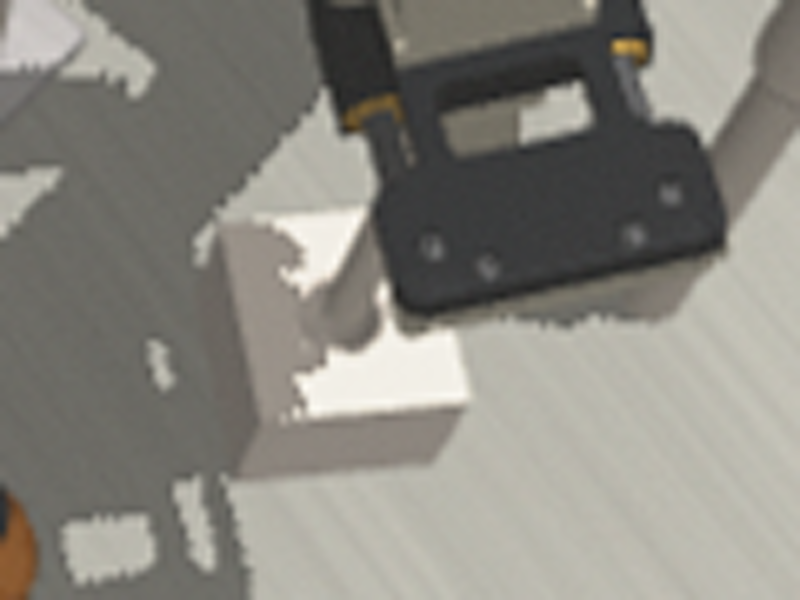

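```bash
python3 - <<'E'
from h import *
f=lambda X:((proj('scene',[X])[0]-[370,300])*6.667).round(1)
print(f([.4801,.2312,.0615]),f([.4801,.2312,.05]),f([.4799,.2328,.05]),f([.47,.2312,.05]),f([.4801,.2212,.05]))
X,_=beads('scene','s21');m=(abs(X[...,2]-.05)<.004)&(abs(X[...,0]-.479)<.05)&(abs(X[...,1]-.231)<.05)
P=X[m][:,:2].astype(np.float32);print(len(P),cv2.minAreaRect(P*1000))
X,_=beads('scene','scene0');m=(abs(X[...,2]-.05)<.004)&(abs(X[...,0]-.479)<.05)&(abs(X[...,1]-.231)<.05)
print(cv2.minAreaRect(X[m][:,:2].astype(np.float32)*1000))
X,_=beads('top','top0');m=(abs(X[...,2]-.05)<.004)&(abs(X[...,0]-.479)<.05)&(abs(X[...,1]-.231)<.05)
print(cv2.minAreaRect(X[m][:,:2].astype(np.float32)*1000))
E
```

```text
[344.1 293.3] [336.8 309.3] [340.8 313.5] [364.9 292.1] [315.3 281.1]
546 ((478.63543701171875, 229.8856201171875), (61.61677169799805, 60.359474182128906), 65.00203704833984)
((478.82086181640625, 230.3602294921875), (61.785980224609375, 60.76742935180664), 64.44438171386719)
((477.20245361328125, 227.8038787841797), (61.56044006347656, 59.520484924316406), 64.92611694335938)
```

```bash
python3 - <<'E'
from h import *
X,_=beads('scene','s21')
for v in range(338,354,1):
    u=range(418,432); print(v,[int(1000*X[v,k,2]) for k in u])
E
```

```text
338 [46, 48, 49, 86, 91, 96, 100, 101, 103, 289, 295, 296, 294, 298]
339 [49, 50, 47, 85, 88, 94, 96, 97, 97, 284, 293, 295, 293, 294]
340 [47, 46, 74, 81, 84, 89, 96, 91, 91, 90, 293, 295, 292, 295]
341 [43, 45, 78, 80, 86, 87, 91, 89, 87, 45, 294, 292, 294, 295]
342 [41, 66, 73, 80, 80, 82, 82, 84, 83, 48, 285, 294, 293, 295]
343 [33, 66, 71, 73, 78, 75, 80, 72, 48, 47, 280, 294, 296, 294]
344 [988, 62, 69, 72, 73, 77, 74, 71, 49, 49, 270, 290, 293, 293]
345 [57, 62, 63, 68, 69, 71, 70, 38, 45, 44, 262, 284, 289, 293]
346 [21, 61, 65, 65, 62, 67, 60, 38, 43, 45, 256, 284, 283, 286]
347 [17, 58, 62, 59, 60, 60, 31, 33, 44, 46, 48, 275, 280, 281]
348 [12, 12, 12, 18, 20, 23, 28, 31, 43, 988, 48, 262, 277, 274]
349 [10, 11, 9, 14, 12, 20, 24, 34, 46, 50, 46, 254, 256, 257]
350 [3, 2, 5, 9, 13, 18, 23, 28, 48, 49, 49, 50, 47, 45]
351 [45, 0, 4, 7, 9, 16, 48, 48, 49, 45, 45, 48, 49, 49]
352 [48, 50, 47, 45, 50, 46, 50, 49, 48, 47, 45, 49, 47, 46]
353 [46, 48, 46, 46, 48, 47, 47, 48, 46, 49, 46, 46, 50, 48]
```

The crop shows the rod tip at (343,310), just above the hole mouth near (342,315). I'll nudge it 2 mm and insert it.

move_arm(
  steps=[
    [0,[0,0.2,0],[0,0,0]],
    [0,[0.24,0,0.97],[0,0,0]],
    [0,[0.24,0,0.97],[0,0,0]],
    [0,[0.24,0,0.97],[0,0,0]],
    [0,[0.24,0,0.97],[0,0,0]],
    [0,[0.16,0,0.63],[0,0,0]],
    [0,[0,0,0],[0,0,0]],
  ],
)

```text
time_s: 19.35
eef_pos: [0.469, 0.2308, 0.1307]
ee_rot: [-0.023, 0.972, -0.198, -0.122]
wrist_force: [-0.8, -0.9, 0.4]
finger_gap: 0.0172
```

move_arm(
  steps=[
    [0,[0.07,0,0.29],[0,0,0]],
    [0,[0.05,0,0.19],[0,0,0]],
    [0,[0,0,0],[0,0,0]],
  ],
)

```text
time_s: 19.6
eef_pos: [0.4707, 0.2314, 0.1284]
ee_rot: [-0.025, 0.973, -0.198, -0.12]
wrist_force: [-0.2, -0.3, -0.7]
finger_gap: 0.0171
```

move_arm(
  steps=[
    [25,[0,0,0],[0,0,0]],
    [30,[0,0,0],[0,0,0]],
    [40,[0,0,0],[0,0,0]],
    [50,[0,0,0],[0,0,0]],
    [60,[0,0,0],[0,0,0]],
    [60,[0,0,0],[0,0,0]],
    [60,[0,0,0],[0,0,0]],
    [60,[0,0,0],[0,0,0]],
    [60,[0,0,0],[0,0,0]],
  ],
)

```text
time_s: 20.35
eef_pos: [0.4705, 0.2313, 0.1283]
ee_rot: [-0.024, 0.972, -0.198, -0.12]
wrist_force: [1.0, 0.7, 0.2]
finger_gap: 0.0553
```

move_arm(
  steps=[
    [60,[-0.25,0,-0.97],[0,0,0]],
    [60,[-0.49,0,-1.94],[0,0,0]],
    [60,[-0.73,0,-2.9],[0,0,0]],
    [60,[-0.73,0,-2.9],[0,0,0]],
    [60,[-0.73,0,-2.9],[0,0,0]],
    [60,[-0.73,0,-2.9],[0,0,0]],
    [60,[0,0,0],[0,0.12,0]],
    [60,[0,0,0],[0,0.12,0]],
    [60,[0,0,0],[0,0.005,0]],
    [60,[0,0,0],[0,0,0]],
  ],
)

```text
time_s: 21.18
eef_pos: [0.469, 0.2323, 0.2793]
ee_rot: [-0.001, 0.98, -0.199, 0.0]
wrist_force: [-0.3, -0.3, 0.0]
finger_gap: 0.0555
```

move_arm(
  steps=[
    [60,[0,0,0],[0,0,-0.12]],
    [60,[0,0,0],[0,0,-0.12]],
    [60,[0,0,0],[0,0,-0.12]],
    [60,[0,0,0],[0,0,-0.12]],
    [60,[0,0,0],[0,0,-0.12]],
    [60,[0,0,0],[0,0,-0.12]],
    [60,[0,0,0],[0,0,-0.12]],
    [60,[0,0,0],[0,0,-0.12]],
    [60,[0,0,0],[0,0,-0.12]],
    [60,[0,0,0],[0,0,-0.12]],
    [60,[0,0,0],[0,0,-0.12]],
    [60,[0,0,0],[0,0,-0.12]],
    [60,[0,0,0],[0,0,-0.12]],
    [60,[0,0,0],[0,0,-0.12]],
    [60,[0,0,0],[0,0,-0.12]],
    [60,[0,0,0],[0,0,-0.12]],
    [60,[0,0,0],[0,0,-0.12]],
    [60,[0,0,0],[0,0,-0.12]],
    [60,[0,0,0],[0,0,-0.034]],
  ],
)

```text
time_s: 22.77
eef_pos: [0.4704, 0.2309, 0.2776]
ee_rot: [-0.002, 0.622, 0.783, -0.001]
wrist_force: [0.0, -0.2, 0.5]
finger_gap: 0.056
```

move_arm(
  steps=[
    [60,[-1.2,0,0],[0,0,0]],
    [60,[-2.4,-0.2,0],[0,0,0]],
    [60,[-3.4,-0.3,0],[0,0,0]],
    [60,[-3.7,-0.3,0],[0,0,0]],
    [60,[-3.7,-0.3,0],[0,0,0]],
    [60,[-3.7,-0.3,0],[0,0,0]],
    [60,[-3.7,-0.3,0],[0,0,0]],
    [60,[-3.7,-0.3,0],[0,0,0]],
    [60,[-3.7,-0.3,0],[0,0,0]],
    [60,[-3.7,-0.3,0],[0,0,0]],
    [60,[-3.4,-0.2,0],[0,0,0]],
    [60,[-2.4,-0.1,0],[0,0,0]],
    [60,[-1.7,0,0],[0,0,0]],
    [60,[0,0,0],[0,0,0]],
    [60,[0,0,0],[0,0,0]],
  ],
)

```text
time_s: 24.02
eef_pos: [0.5299, -0.1708, 0.2774]
ee_rot: [-0.001, 0.626, 0.779, 0.0]
wrist_force: [0.5, -0.1, 0.6]
finger_gap: 0.0556
```

```bash
python3 bd.py s22; python3 - <<'E'
from h import *
grab('top','t22'); 
for n,t in(('scene','s22'),('top','t22')):
    X,_=beads(n,t); m=(np.hypot(X[...,0]-.4785,X[...,1]-.2305)<.02)&(X[...,2]>.06)&(X[...,2]<.2)
    P=X[m]; print('rod',t,len(P),P[:,2].max().round(3),P[P[:,2]>.155].mean(0).round(4),P[(P[:,2]<.09)].mean(0).round(4))
    h=(abs(X[...,0]-.526)<.05)&(abs(X[...,1]+.169)<.06)&(X[...,2]>.078)&(X[...,2]<.1); Q=X[h]
    print('handle',len(Q),Q.mean(0),cv2.fitLine(Q[:,:2].astype(np.float32),2,0,.001,.001).ravel())
a=cv2.imread('pics/s22.png'); cv2.imwrite('pics/c22.png',cv2.resize(a[140:380,220:540],(800,600),interpolation=cv2.INTER_CUBIC))
E
```

```text
15 ang -99.0 r 46.8
15 ang -119.0 r 46.9
53 ang -168.0 r 45.2
35 ang -63.0 r 44.5
49 ang 130.0 r 34.4
132 ang 24.0 r 23.0
14 ang 92.0 r 31.9
19 ang 95.0 r 47.7
20 ang 42.0 r 46.7
11 ang 67.0 r 46.9
[ 0.53   -0.1698  0.2776]
rod s22 295 0.171 [0.4809 0.2293 0.1656] [0.4832 0.2306 0.0761]
handle 254 [ 0.53055138 -0.15764343  0.08299566] [ 0.09719401 -0.9952655   0.5305514  -0.15764344]
rod t22 190 0.174 [0.4783 0.2262 0.1676] [0.4767 0.223  0.0753]
handle 206 [ 0.52380922 -0.14725409  0.08537595] [ 0.01881687 -0.999823    0.5238092  -0.1472541 ]
```

View pics/c22.png

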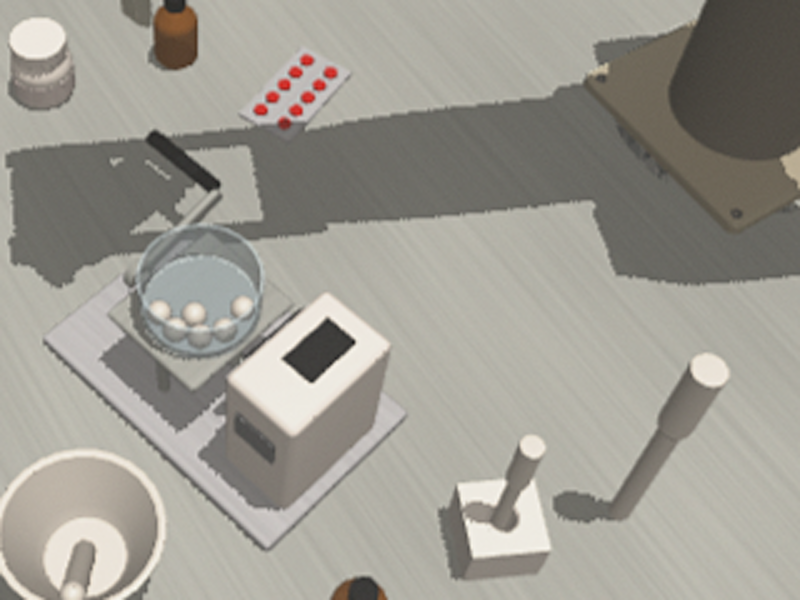

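The crop shows the rod standing upright in its stand at (520,480) and released, the six beads bunched in the cup at (160–240, 305–330), and the lever down with its handle at (150–215, 135–187). Next I grasp the lever.

move_arm(
  steps=[
    [60,[0,-0.35,2],[0,0,0]],
    [60,[0,0,3.2],[0,0,0]],
    [60,[0,0,3.3],[0,0,0]],
    [60,[0,0,3.3],[0,0,0]],
    [60,[0,0,3.2],[0,0,0]],
    [60,[0,0,2.5],[0,0,0]],
    [60,[0,0,2],[0,0,0]],
    [60,[0,0,1.2],[0,0,0]],
    [60,[0,0,0.8],[0,0,0]],
    [60,[0,0,0],[0,0,0]],
    [0,[0,0,0],[0,0,0]],
    [0,[0,0,0],[0,0,0]],
    [0,[0,0,0],[0,0,0]],
    [0,[0,0,0],[0,0,0]],
    [0,[0,0,0],[0,0,0]],
    [0,[0,0,0],[0,0,0]],
    [0,[0,0,0],[0,0,0]],
    [0,[0,0,0],[0,0,0]],
    [0,[0,0,0],[0,0,0]],
  ],
  squeeze=40,
)

```text
time_s: 25.7
eef_pos: [0.5273, -0.17, 0.0632]
ee_rot: [0.0, 0.625, 0.781, 0.0]
wrist_force: [0.9, 0.4, 1.2]
finger_gap: 0.013
```

move_arm(
  steps=[
    [0,[0,0.254,-0.811],[0,0,0]],
    [0,[0,0.323,-0.786],[0,0,0]],
    [0,[0,0.389,-0.756],[0,0,0]],
    [0,[0,0.451,-0.721],[0,0,0]],
    [0,[0,0.51,-0.68],[0,0,0]],
    [0,[0,0.567,-0.634],[0,0,0]],
    [0,[0,0.619,-0.583],[0,0,0]],
    [0,[0,0.665,-0.529],[0,0,0]],
    [0,[0,0.708,-0.47],[0,0,0]],
    [0,[0,0.746,-0.408],[0,0,0]],
  ],
)

```text
time_s: 26.53
eef_pos: [0.5751, -0.1589, 0.1295]
ee_rot: [-0.003, 0.625, 0.781, -0.002]
wrist_force: [-20.3, 0.9, 18.9]
finger_gap: 0.0132
```

move_arm(
  steps=[
    [0,[0,-0.1,-0.3],[0,0,0]],
    [0,[0,0,0],[0,0,0]],
  ],
  squeeze=25,
)

```text
time_s: 26.7
eef_pos: [0.5775, -0.1589, 0.1303]
ee_rot: [0.0, 0.625, 0.781, -0.0]
wrist_force: [-2.8, -3.2, -1.0]
finger_gap: 0.0131
```

move_arm(
  steps=[
    [0,[0,0.777,-0.344],[0,0,0]],
    [0,[0,0.804,-0.277],[0,0,0]],
    [0,[0,0.824,-0.207],[0,0,0]],
    [0,[0,0.839,-0.137],[0,0,0]],
    [0,[0,0.847,-0.065],[0,0,0]],
  ],
)

```text
time_s: 27.12
eef_pos: [0.6171, -0.1499, 0.1417]
ee_rot: [0.0, 0.625, 0.781, -0.0]
wrist_force: [-6.0, -2.7, 6.8]
finger_gap: 0.0136
```

move_arm(
  steps=[
    [0,[0,0.85,-0.06],[0,0,0]],
    [0,[0,0.846,0.05],[0,0,0]],
    [0,[0,0.837,0.15],[0,0,0]],
    [0,[0,0.821,0.221],[0,0,0]],
    [0,[0,0,0],[0,0,0]],
  ],
)

```text
time_s: 27.53
eef_pos: [0.6512, -0.1422, 0.1375]
ee_rot: [0.001, 0.625, 0.781, 0.0]
wrist_force: [-1.6, -1.0, 3.5]
finger_gap: 0.0134
```

```bash
cat > lift.py <<'E'
import sys
from h import *
t=sys.argv[1]; grab('scene',t); X,r_=beads('scene',t)
X0,_=beads('scene','s22')
def lev(X,lo):
    z=X[...,2][(np.hypot(X[...,0]-.585,X[...,1]+.035)<.025)&(X[...,2]>.07)&(X[...,2]<.14)]
    c=np.histogram(z,bins=np.arange(.07,.14,.002)); k=c[0].argmax(); a=c[1][k]
    w=z[abs(z-a-.001)<.004]; return w.mean().round(5),len(w)
print('floor',lev(X0,0),lev(X,0))
p=r.observe()['eef_pos']; d=p-[.5273,-.17,0]; s=d[0]*.977+d[1]*.211
print('angle el',np.degrees(np.arctan2(p[2]+.019-.055,-(s-.0966))).round(2),p.round(4),r.observe()['wrist_force'].round(1))
E
python3 lift.py s23
```

```text
floor (np.float64(0.09262), 356) (np.float64(0.11511), 357)
angle el 106.45 [ 0.6509 -0.1423  0.1376] [-2.6 -1.   4.7]
```

move_arm(
  steps=[
    [0,[0,0.4,0.12],[0,0,0]],
    [0,[0,0.4,0.15],[0,0,0]],
    [0,[0,0,0],[0,0,0]],
    [0,[0,0,0],[0,0,0]],
  ],
)

```text
time_s: 27.92
eef_pos: [0.6583, -0.1405, 0.1343]
ee_rot: [0.001, 0.625, 0.781, 0.0]
wrist_force: [-1.8, -1.3, 4.9]
finger_gap: 0.0135
```

```bash
python3 lift.py s24; python3 - <<'E'
from h import *
a=cv2.imread('pics/s24.png'); cv2.imwrite('pics/c24.png',cv2.resize(a[130:310,210:450],(800,600),interpolation=cv2.INTER_CUBIC))
X,_=beads('scene','s24'); h=(abs(X[...,0]-.66)<.06)&(abs(X[...,1]+.15)<.06)&(X[...,2]>.12)&(X[...,2]<.17)
# dark handle pixels
m=h&(a.max(2)<50); P=X[m]; print(len(P),P.mean(0) if len(P) else '')
E
```

```text
floor (np.float64(0.09262), 356) (np.float64(0.11504), 356)
angle el 110.91 [ 0.6582 -0.1405  0.1343] [-0.9 -1.2  5. ]
142 [ 0.65456585 -0.11929372  0.15174608]
```

```bash
python3 - <<'E'
from h import *
def cnt(t,dz):
    X,r_=beads('scene',t); b=((r_<.042)&(X[...,2]>.104+dz)&(X[...,2]<.118+dz)); return b.sum()
print('bead px',cnt('s22',0),cnt('s24',.0225))
X,_=beads('scene','s24'); m=(np.hypot(X[...,0]-.4785,X[...,1]-.2305)<.02)&(X[...,2]>.06)&(X[...,2]<.2);print('rod top',X[m][:,2].max())
r.finish_job(); print(r.observe()['time_s'],r.observe()['eef_pos'],r.observe()['finger_gap'])
E
```

```text
bead px 207 212
rod top 0.17108125372938812
the job is handed in; nothing more can be done
the job is handed in; nothing more can be done
```

I stirred the beads, put the rod back upright in its stand and let go. I then swung the cam lever up to the highest lift, and the job was handed in at about 28 s of the 72 s limit with the gripper still holding the lever.

**Stirring:** The first circles only wedged or brushed past the beads, and the rod twisted in the grip. I straightened it and swept once more along the cup wall, turning the tool with the arc. This left all six beads bunched on the far side of the cup. By my tracking at least five moved 30 mm or more. The sixth may have moved only about 10 mm. The beads look alike, so this assumes they kept their order round the ring.

**Last checks:**
- **Rod:** its top was at 171 mm just before hand-in. The last picture I viewed, taken before the lever move, showed it upright in the stand.
- **Beads:** the depth image of the lifted cup had about the same bead area as before the lift (212 against 207 pixels).
- **Lift:** the cup floor rose 22.4 mm against the nominal 23 mm. It did not change over the last few degrees, so it is at the flat top.
- **Lever:** it stood at about 111–112° above level, where 112.4° is the highest point. The handle was about 148 mm up, with about 5 N at the wrist.

**Disagreed or not checked:**
- The two cameras differed by up to 5 mm. I went by the scene camera, which agreed with the robot.
- Forces reached about 16 N while stirring and 28 N for a moment on the lever, both within limits.
- I could not view the final picture because the limit of 12 had been reached. The last check was by depth data only.
- I did not measure the bottles, jar and measure again at the end, though no move went near them.

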